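# Offer a blind spacer hole-up over the catch dish

## Robot

A 6-joint arm with a two-finger parallel gripper is mounted at the origin on the work surface. World frame = base frame: x ahead of the robot, y to its left, z up, the work surface at z = 0. Lengths are in m, angles in rad, forces in N, time in s.
With the tool pointing down it reaches from about 0.35 to 0.775 m from the base axis. Payload 5.5 kg.
Tool frame: the origin (TCP) lies midway between the tips of the shut fingers; the grasp point (between the pads) lies 19 mm behind it (r.grip_point_offset is the distance from the TCP to the grasp point, in m); z points along the fingers, y is the direction in which the jaws open and shut (so a half turn about z gives the same grasp; the last joint's range is limited). The gripper opens to 85 mm and grips with 20 to 120 N. Pads are 22 mm wide; open, the fingers measure 114 mm over their backs; the gripper's body (76 mm by 85 mm) begins 54 mm behind the grasp point. The pads swing forward as they close: fully open they stand 13 mm farther back than shut.
Start: joints at [-1.365, 0.313, 0.046, 1.304, 0, 1.431], TCP at [0.195, -0.541, 0.231] pointing down, gripper open.
Joint ranges: [-2.76, 2.76], [-0.86, 1.69], [-1.03, 1.26], [-2.2, 2.34], [-1.47, 1.5], [-3.14, 3.14]. Speed limits (rad/s): [2.57, 2.57, 3.14, 3.14, 3.14, 3.14].

## Interface

Orientations are given as a unit quaternion [w, x, y, z].
In Python, from workcell import r, eyes gives the robot as it stands. The module is installed in compiled form; this text tells all that it offers.
- The arm moves only by the tool jog_arm, never from a script. Its argument "motion" is one flat list of numbers, 4 for each row, row after row: the shift along the tool's x, y, z in mm, then the turn about the tool's z in rad. A call has 1 to 8 rows; each row is the pose to reach, as a shift and turn from the pose commanded when the call began, along the tool's axes at that moment; what a row does not reach only later rows make up. A row lasts 1/12 s, in which the tool goes at most 41.7 mm and 7.16 degrees, less where a joint would pass 70% of its speed; a pose out of reach is approached as far as the arm can. A call with a gripper value outside its range is refused whole. "hand" is the closure, from 0 (fully open) to 1 (shut), set as the call begins (left out, the last holds). The fingers move at their own pace and stop on an object; the grip force is fixed at half the most. Time passes only in rows, so rows that repeat a pose let the fingers close. It gives the time, the measured TCP pose, the force and the opening at its end, in the units of the state.
- r.observe(): the state, without advancing time (a new reading comes with each control period).
- eyes.snapshot(name): name is "scene" or "top" or "wrist"; returns (picture, depth): 400x640x3 uint8, red, green, blue; 400x640 float32, m along the optical axis (not along the pixel's ray), 0 where there is no reading.
- eyes.camera_model(name): a dict with "fov_y" (degrees; the focal length in pixels is half the picture's height over the tangent of half this angle, whatever the lens; pixels are square), "cx", "cy" (the principal point, pixels), "origin" and "attitude" of the camera in the world. Camera axes: x right, y down, z forward; pixel columns grow to the right and rows downward; lengths in m; the calibration is good to about 2 mm. The wrist camera is an equidistant fisheye: a pixel r from the principal point sees the ray r / f radians off the axis. A picture is of the moment at which its call begins: read the wrist's pose just before it. camera_model takes no time and is no camera call; for the wrist camera it gives the pose at the moment of the call.
- r.close_job(): hands the job in, once; it reports no verdict.
The state is a dict: "time_s": time; "joints": joint angles; "qd": joint speeds; "effort": joint torques, N m; "tool_pos": TCP position; "eef_rot": TCP orientation; "wrist_force": force on the tool from outside, world axes, zero at the start; "torque": the same for the moment, N m; "finger_gap": finger opening in m.
Only numpy, scipy, OpenCV 4.12 (cv2) and the standard library are available. Lean on these libraries where they do the work, as an engineer would, in place of code of your own. Each camera call takes 0.05 s, during which the arm holds its last target.

## Task

I am about to drop a pin into the blind spacer and want the dish under it to catch anything that falls. First slide the white dish across the bench, without lifting or tipping it, until it stands wholly inside the red ring; then pick up the aluminium block, find which end has the hole by look or feel, turn it so the hole faces straight up, and finish while still holding it there in the gripper, steady, a hand's width or two above the middle of the dish. Leave everything else on the bench where it is.

Things in the scene. Friction and masses are not known exactly. Their poses are not given: they have to be found in the camera images.
- spacer: Blind spacer: plain aluminium block 40 x 40 x 66 mm, about 0.26 kg, lying on a long side, turned any way. One 40 x 40 end has a blind hole in its middle, 20 mm across, 35 mm deep; the other end and the sides are plain, so from above both ends look alike. Origin: centre of the block (20 mm up at the start). x runs along its length, out of the hole's mouth; y, z square to the sides, z up at the start.
- spacer_hole (a point): Centre of the hole's mouth, on the block's end face, 33 mm along x from the block's centre; axes as the block's.
- dish: Loose round white plastic dish, open, empty, 140 mm across the rim (136 mm at the foot), 30 mm tall, wall and floor 4 mm thick, about 0.22 kg. It slides when pushed from outside, or with closed fingers against the inside of its wall. Origin: centre of its underside; z is up.
- mark: Red ring painted flat on the bench, 180 mm inside diameter, 8 mm wide line, nothing to bump against. Origin: its centre, at bench height.
- screwdriver: Bystander, loose, to be left where it is: screwdriver with orange handle, lying near the robot. Origin: under the middle part of the tool, which lies along its x axis; up to 0.12 m either way, at most 35 mm tall.
- wrench: Bystander, loose, to be left where it is: steel wrench lying crosswise at the back of the work area. Origin: under the middle part of the tool, which lies along its x axis; up to 0.12 m either way, at most 35 mm tall.
- collar: Bystander, loose, to be left where it is: dark steel ring, 40 mm across, 14 mm tall. Origin: under its middle.
- pin: Bystander, loose, to be left where it is: steel pin standing on end, 18 mm across, 45 mm tall. Origin: under its middle.
- jar: Bystander, loose, to be left where it is: screw jar with yellow cap, 60 mm across, 58 mm tall. Origin: under its middle.
- offcut: Bystander, loose, to be left where it is: plywood offcut with two holes, 100 x 120 x 25 mm. Origin: under its middle.
- sander: Bystander, loose, to be left where it is: cork and wood sanding block, 60 x 95 x 34 mm. Origin: under its middle.
Not all that is in view belongs to the job. There is more than one size of the spacer; the job needs the middle-sized.

How it is judged:
By the outcome, as a careful person would: the job done as asked, in the order asked, and still so for the second after the job is handed in, while the arm keeps its last pose, push and grip.
It also fails if it takes over 58 s, if anything falls off the work surface, if the arm or the gripper's body presses on something with over 40 N, if the wrist force passes 120 N, or if a joint passes its speed limit or range.

## Working session

There is one attempt and no reset: what is moved stays moved. The work goes in short steps, Python scripts to look and compute and a tool call to move; the robot and the scene stay as the last step left them, time stands still between calls to the robot, and variables do not carry over. Pictures are saved under pics/ and viewed, and the job is handed in when it is done.

Besides the shell and the picture viewer there is one more tool, called by a JSON object that holds its "fn" and its "kwargs", one argument or row to a line. jog_arm: Moves the arm, as the interface text tells. Its arguments: {"type":"object","properties":{"motion":{"type":"array"},"hand":{"type":"number"}},"required":["motion"]}

```bash
mkdir -p pics
cat > h.py <<'E'
import numpy as np, cv2
from workcell import r, eyes
from scipy.spatial.transform import Rotation as R
def att(m):
    a=np.array(m["attitude"],float)
    if a.size==9: return a.reshape(3,3)
    return R.from_quat(a[[1,2,3,0]]).as_matrix()
def grab(name,fn):
    m=eyes.camera_model(name); p,d=eyes.snapshot(name)
    cv2.imwrite(f"pics/{fn}.png",p[:,:,::-1]); np.savez(f"pics/{fn}.npz",p=p,d=d,o=m["origin"],A=att(m),f=200/np.tan(np.radians(m["fov_y"]/2)),c=[m["cx"],m["cy"]],w=name=="wrist")
    return load(fn)
def load(fn): return dict(np.load(f"pics/{fn}.npz"))
def ray(s,u,v):
    x=(u-s["c"][0])/s["f"]; y=(v-s["c"][1])/s["f"]
    if s["w"]:
        t=np.hypot(x,y); k=np.tan(t)/max(t,1e-9); x*=k;y*=k
    return np.array([x,y,1.])
def pt(s,u,v,z=None):
    d=s["A"]@ray(s,u,v)
    if z is None: return s["o"]+d*s["d"][int(v),int(u)]
    return s["o"]+d*(z-s["o"][2])/d[2]
def crop(s,fn,u0,u1,v0,v1,k):
    c=s["p"][v0:v1,u0:u1,::-1]; cv2.imwrite(f"pics/{fn}.png",cv2.resize(c,None,fx=k,fy=k,interpolation=cv2.INTER_CUBIC))
E
python3 - <<'E'
from h import *
for n in("scene","top","wrist"):
    s=grab(n,n+"0"); print(n,s["o"],s["f"],s["c"],s["A"].round(3).tolist())
print(r.observe())
E
```

```text
scene [ 0.93263142 -0.6873282   0.82949485] 464.27364825645975 [312.66954495 197.70772775] [[0.856, 0.364, -0.367], [0.517, -0.601, 0.61], [0.002, -0.712, -0.702]]
top [ 0.40385723 -0.02187581  0.88543428] 365.2833511799656 [321.41866136 196.29051547] [[0.012, -0.986, 0.167], [-1.0, -0.012, 0.002], [-0.0, -0.167, -0.986]]
wrist [ 0.27021904 -0.51132078  0.37308517] 309.70691628693146 [329.48496167 199.52733949] [[0.338, -0.894, -0.294], [-0.941, -0.322, -0.103], [-0.003, 0.312, -0.95]]
{'time_s': 0.15, 'joints': array([-1.36457894e+00,  3.13842631e-01,  4.52657021e-02,  1.30359303e+00,
        2.31470116e-05,  1.43120246e+00]), 'qd': array([-0.00016212, -0.00167149,  0.0038838 ,  0.00285498, -0.00038037,
        0.0016428 ]), 'effort': array([ 3.78592056e-03, -4.81064057e+01,  2.98816699e+01,  1.38705043e-02,
       -1.29402724e-04,  6.37136509e-06]), 'tool_pos': array([ 0.19482722, -0.54059851,  0.23061586]), 'eef_rot': array([-6.86821441e-04,  9.85088796e-01,  1.72045322e-01, -1.13077710e-05]), 'wrist_force': array([ 0.16283669,  0.19806793, -0.28150991]), 'torque': array([ 0.00651108, -0.0015757 , -0.00565577]), 'finger_gap': 0.08533506267092919}
```

View pics/top0.png

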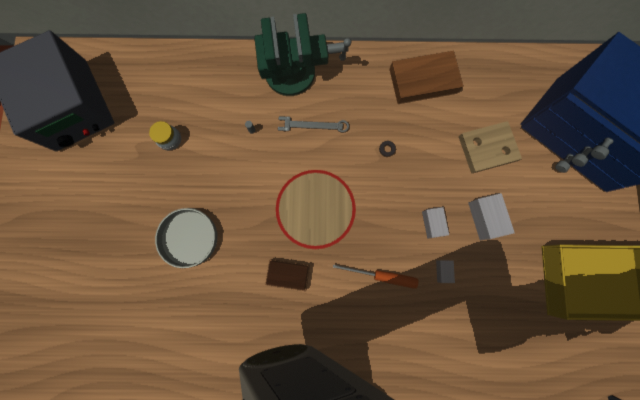

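View pics/scene0.png

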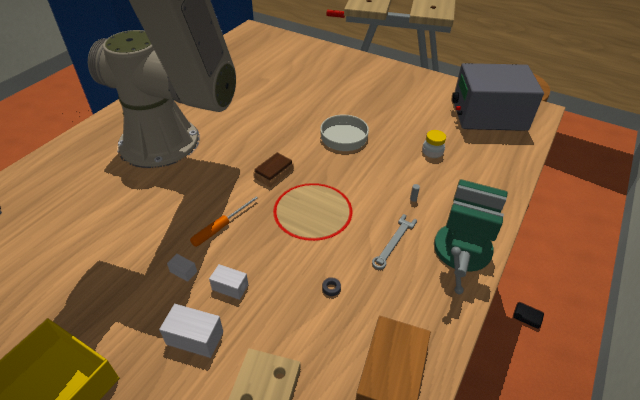

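View pics/wrist0.png

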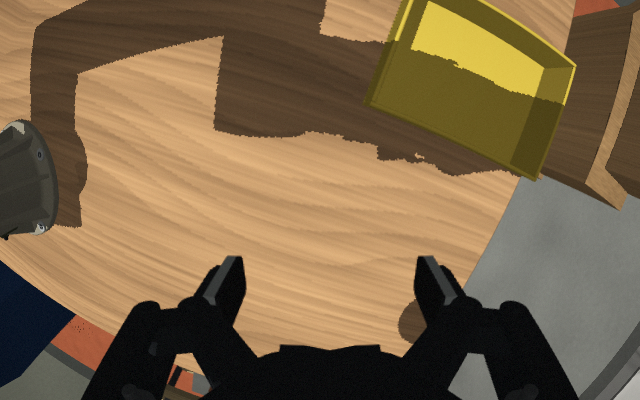

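The top view shows three spacer-like blocks: A at (437,222), B at (492,217), the largest, and C at (446,271), small and in shadow. The dish is at (187,238), the ring at (316,209) and the sander at (289,274). The screwdriver lies at (335–418, 265–285). I'll measure these next.

Run:
```python
from h import *
s=load("top0")
# heights map
H=np.zeros((400,640,3))
for v in range(400):
    for u in range(640): H[v,u]=pt(s,u,v)
np.save("pics/H.npy",H)
for n,(u0,u1,v0,v1) in dict(A=(418,458,200,245),B=(462,522,188,245),C=(432,462,255,290)).items():
    m=np.zeros((400,640),np.uint8); h=H[:,:,2]
    m[v0:v1,u0:u1]=(h[v0:v1,u0:u1]>0.012)
    top=np.percentile(h[m>0],80); mm=(m>0)&(h>top-0.006)
    q=H[mm][:,:2]
    r_=cv2.minAreaRect((q*1000).astype(np.float32)); print(n,"top",top.round(4),r_, mm.sum())
# ring
p=s["p"].astype(int)
red=(p[:,:,0]>110)&(p[:,:,1]<60)&(p[:,:,2]<60); red[:160]=0;red[260:]=0;red[:,:260]=0;red[:,370:]=0
vs,us=np.nonzero(red); q=np.array([pt(s,u,v,0.)[:2] for u,v in zip(us,vs)])
print("ring",cv2.minEnclosingCircle((q*1000).astype(np.float32)))
# dish: rim
h=H[:,:,2]; m=np.zeros((400,640),bool); m[200:275,148:225]=(h[200:275,148:225]>0.024)
print("dish",cv2.minEnclosingCircle((H[m][:,:2]*1000).astype(np.float32)),h[m].max(),m.sum())
x=H[m][:,:2]; A=np.c_[2*x,np.ones(len(x))]; k=np.linalg.lstsq(A,(x**2).sum(1),rcond=None)[0]; print(k[:2],np.sqrt(k[2]+k[:2]@k[:2]))
for n,(u,v) in dict(jar=(161,132),sander=(289,272),pin=(250,126),collar=(387,149),sd0=(337,266),sd1=(416,283),w0=(283,124),w1=(345,127)).items(): print(n,H[v,u].round(3))
# sander rect
m=np.zeros((400,640),np.uint8); m[250:300,255:322]=h[250:300,255:322]>0.022
print(cv2.minAreaRect((H[m>0][:,:2]*1000).astype(np.float32)))
crop(s,"topcrop",410,540,180,300,6)
```

```text
A top 0.0404 ((465.13934326171875, -162.65379333496094), (66.41812896728516, 299.8071594238281), 11.032645225524902) 509
B top 0.0576 ((456.4616394042969, -234.52162170410156), (94.07660675048828, 438.0725402832031), 14.662802696228027) 1083
C top 0.031 ((378.6014404296875, -173.97825622558594), (304.6367492675781, 47.8382453918457), 89.49686431884766) 315
ring ((523.8574829101562, -4.854805946350098), 97.35255432128906)
dish ((426.98529052734375, 173.19052124023438), 196.43275451660156) 0.8854342806132686 419
[0.43387174 0.19654898] 0.1320288606618265
jar [0.694 0.362 0.057]
sander [0.372 0.052 0.034]
pin [0.716 0.154 0.046]
collar [ 0.677 -0.183 -0.002]
sd0 [ 0.386 -0.058  0.015]
sd1 [ 0.35  -0.239  0.026]
w0 [ 0.74   0.08  -0.001]
w1 [ 0.733 -0.077 -0.   ]
((364.7140197753906, 40.58037567138672), (69.7971420288086, 129.84689331054688), 3.8170742988586426)
```

Run:
```python
from h import *
s=load("scene0"); crop(s,"scenecrop",140,270,240,370,4.5)
```

```text
(no output)
```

View pics/topcrop.png

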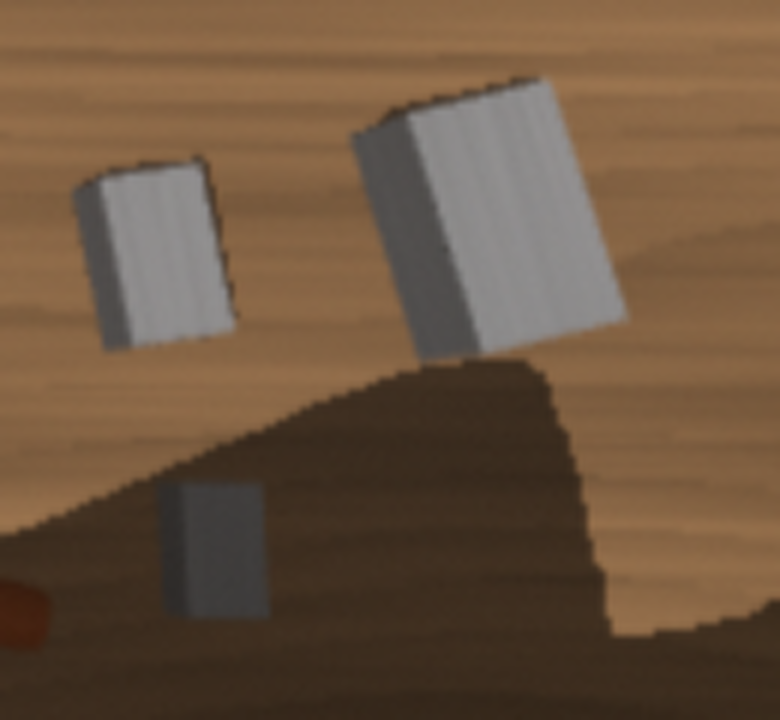

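View pics/scenecrop.png

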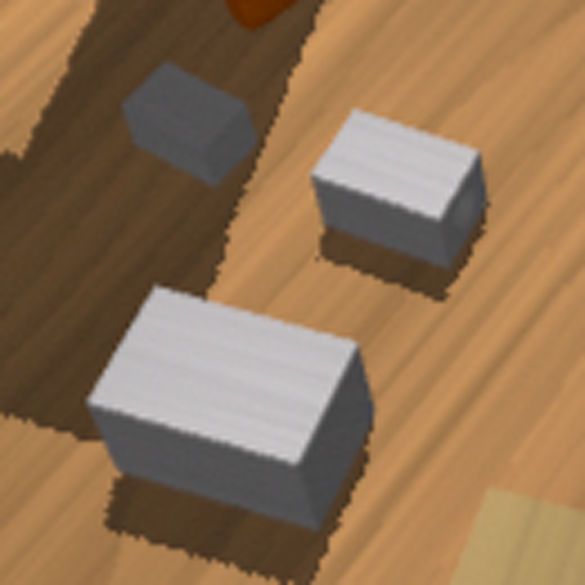

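Run:
```python
from h import *
s=load("top0"); H=np.load("pics/H.npy"); h=H[:,:,2]
C=lambda c,z:np.array([pt(s,410+a/6,180+b/6,z)[:2] for a,b in c])
for n,c,z in(("A",[(100,178),(200,158),(236,328),(133,348)],.04),("B",[(406,115),(546,80),(627,320),(480,353)],.0575),("C",[(183,484),(262,484),(269,618),(188,618)],.031)):
    q=C(c,z); print(n,q.mean(0).round(4),"edges",np.linalg.norm(np.roll(q,-1,0)-q,axis=1).round(4)); e=(q[0]+q[1]-q[2]-q[3]); print("  axis angle deg",np.degrees(np.arctan2(e[1],e[0])).round(2), q.round(3).tolist())
def reg(u0,u1,v0,v1,a,b):
    m=np.zeros((400,640),bool); m[v0:v1,u0:u1]=True; return m&(h>a)&(h<b)
m=reg(148,225,200,275,.024,.034); x=H[m][:,:2]
print("dish",cv2.minEnclosingCircle((x*1000).astype(np.float32)),m.sum())
m=reg(255,322,250,300,.026,.038); print("sander",cv2.minAreaRect((H[m][:,:2]*1000).astype(np.float32)))
for n,b in dict(offcut=(455,530,115,180,.018,.03),jar=(140,190,115,160,.05,.065),wood=(385,465,45,105,.02,.08),vise=(250,355,10,100,.03,.2),bin=(530,640,230,330,.03,.15)).items():
    m=reg(*b); print(n,cv2.minAreaRect((H[m][:,:2]*1000).astype(np.float32)),h[m].max())
crop(s,"dishcrop",140,335,190,305,4)
```

```text
A [ 0.4898 -0.2906] edges [0.0401 0.0667 0.0407 0.0664]
  axis angle deg 9.2 [[0.518, -0.266], [0.527, -0.305], [0.461, -0.316], [0.453, -0.276]]
B [ 0.5035 -0.4175] edges [0.0563 0.0946 0.0576 0.093 ]
  axis angle deg 14.37 [[0.542, -0.379], [0.556, -0.433], [0.465, -0.457], [0.452, -0.401]]
C [ 0.3767 -0.3111] edges [0.0303 0.0502 0.0308 0.0502]
  axis angle deg 0.03 [[0.402, -0.296], [0.402, -0.326], [0.352, -0.327], [0.351, -0.296]]
dish ((447.2828674316406, 297.9366149902344), 70.3773193359375) 400
sander ((365.03997802734375, 57.23649597167969), (90.3516616821289, 54.901031494140625), 82.43504333496094)
offcut ((688.4691772460938, -462.05572509765625), (100.71104431152344, 179.96888732910156), 16.23767852783203) 0.029984269889627546
jar ((694.8548583984375, 364.3338928222656), (53.558563232421875, 51.309078216552734), 45.02710723876953) 0.06421387340177409
wood ((859.9830932617188, -279.0484313964844), (101.85982513427734, 161.03807067871094), 11.7156982421875) 0.04478631130373367
vise ((884.1007080078125, 28.72797393798828), (102.72480773925781, 216.64312744140625), 8.577101707458496) 0.1670088693728511
bin ((360.3663024902344, -640.912841796875), (189.27113342285156, 160.08689880371094), 89.84334564208984) 0.07287739986207609
```

View pics/dishcrop.png

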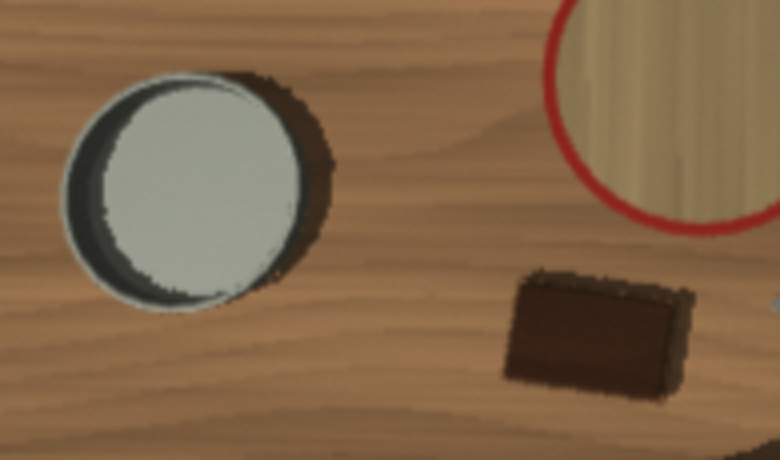

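A at (437,222) is the middle spacer. It measures 40×66 mm and 40 mm tall at (0.490,-0.291), with its axis at 9.2°. B is 57×94 mm and C is 30×50 mm. In the scene crop, a dark spot on A's +x end suggests the hole, and I'll check that with the wrist camera. The dish comes first, pulled from inside its wall.

```bash
cat >> h.py <<'E'
def state():
    o=r.observe(); q=o["eef_rot"]; M=R.from_quat(np.array(q)[[1,2,3,0]]).as_matrix()
    return o,M
def show():
    o,M=state(); print("t",round(o["time_s"],2),"tcp",o["tool_pos"].round(4),"yaw",np.degrees(np.arctan2(M[1,0],M[0,0])).round(2),"tilt",M[:,2].round(4),"F",o["wrist_force"].round(1),"T",o["torque"].round(2),"gap",round(o["finger_gap"],4))
def jog(x,y,z,yaw=None,frm=None,fyaw=None):
    "shift in tool mm, turn rad, for world target"
    o,M=state(); p=o["tool_pos"] if frm is None else np.array(frm)
    y0=np.degrees(np.arctan2(M[1,0],M[0,0])) if fyaw is None else fyaw
    a=np.radians(y0); M=np.array([[np.cos(a),np.sin(a),0],[np.sin(a),-np.cos(a),0],[0,0,-1.]])
    d=M.T@(np.array([x,y,z])-p)*1000
    t=0 if yaw is None else -np.radians((yaw-y0+180)%360-180)
    print("jog",d.round(1),"turn",round(t,4))
E
python3 - <<'E'
from h import *
show(); jog(.5,-.15,.2,14.2); jog(.4544,.269,.1,14.2,frm=(.5,-.15,.2),fyaw=14.2)
E
```

```text
t 0.15 tcp [ 0.1948 -0.5406  0.2306] yaw 19.81 tilt [-3.0e-04  1.3e-03 -1.0e+00] F [ 0.2  0.2 -0.3] T [ 0.01 -0.   -0.01] gap 0.0853
jog [ 419.5 -264.    30.6] turn 0.098
jog [  58.6 -417.4  100. ] turn -0.0
```

{"fn": "jog_arm", "kwargs": {
  "motion": [420,-264,30,0.098,420,-264,30,0.098,420,-264,30,0.098,420,-264,30,0.098,420,-264,30,0.098,420,-264,30,0.098,420,-264,30,0.098,420,-264,30,0.098],
  "hand": 1
}}

```text
time_s: 0.82
tool_pos: [0.4006, -0.2771, 0.211]
eef_rot: [0.0, 0.992, 0.123, 0.0]
wrist_force: [0.4, -0.1, 0.3]
finger_gap: 0.0001
```

Run:
```python
from h import *
show(); jog(.48,-.0,.16,14.2); jog(.4544,.269,.1,14.2)
```

```text
t 0.82 tcp [ 0.4006 -0.2771  0.211 ] yaw 14.18 tilt [ 0. -0. -1.] F [ 0.4 -0.1  0.3] T [ 0.02 -0.02 -0.01] gap 0.0001
jog [ 144.8 -249.2   51. ] turn -0.0004
jog [ 185.9 -516.3  111. ] turn -0.0004
```

{"fn": "jog_arm", "kwargs": {
  "motion": [145,-250,51,0,145,-250,51,0,145,-250,51,0,145,-250,51,0,145,-250,51,0,145,-250,51,0,186,-516,111,0,186,-516,111,0]
}}

```text
time_s: 1.48
tool_pos: [0.464, 0.0411, 0.1495]
eef_rot: [0.0, 0.992, 0.124, 0.0]
wrist_force: [1.2, 0.1, -0.7]
finger_gap: -0.0001
```

Run:
```python
from h import *
show(); jog(.4544,.269,.1,14.2)
```

```text
t 1.48 tcp [0.464  0.0411 0.1495] yaw 14.2 tilt [ 6.e-04 -1.e-04 -1.e+00] F [ 1.2  0.1 -0.7] T [ 0.01 -0.03 -0.02] gap -0.0001
jog [  46.6 -223.3   49.5] turn 0.0
```

{"fn": "jog_arm", "kwargs": {
  "motion": [47,-223,50,0,47,-223,50,0,47,-223,50,0,47,-223,50,0,47,-223,50,0,47,-223,50,0,47,-223,50,0]
}}

```text
time_s: 2.07
tool_pos: [0.4643, 0.2352, 0.0987]
eef_rot: [-0.013, 0.989, 0.149, -0.003]
wrist_force: [0.1, 0.9, 0.1]
finger_gap: -0.0001
```

Run:
```python
from h import *
show(); jog(.4544,.269,.012,14.2); s=grab("scene","scene1")
```

```text
t 2.07 tcp [0.4643 0.2352 0.0987] yaw 17.15 tilt [-0.0102  0.0254 -0.9996] F [0.1 0.9 0.1] T [-0.05 -0.07 -0.03] gap -0.0001
jog [  0.5 -35.2  86.7] turn 0.0516
```

View pics/scene1.png

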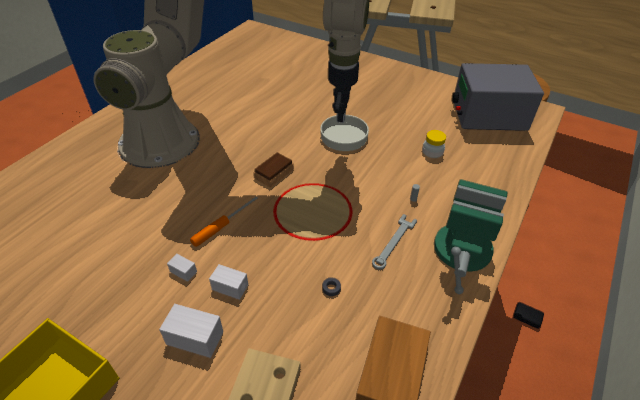

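Run:
```python
from h import *
show(); jog(.4544,.269,.1,104.2); print(r.observe()["joints"].round(3))
```

```text
t 2.12 tcp [0.4644 0.2345 0.0991] yaw 17.08 tilt [-0.01    0.0253 -0.9996] F [0.6 0.9 0.4] T [ 0.01 -0.05  0.05] gap -0.0002
jog [  0.6 -35.9  -0.9] turn -1.5205
[ 0.297  0.288 -0.327  0.958  0.027  3.141]
```

{"fn": "jog_arm", "kwargs": {
  "motion": [0,0,0,-1.52,0,0,0,-1.52,0,0,0,-1.52,0,0,0,-1.52,0,0,0,-1.52,0,0,0,-1.52,0,0,0,-1.52,0,0,0,-1.52]
}}

```text
time_s: 2.78
tool_pos: [0.4651, 0.2321, 0.1005]
eef_rot: [-0.012, 0.796, 0.605, 0.004]
wrist_force: [0.4, 0.6, 0.3]
finger_gap: -0.0002
```

Run:
```python
from h import *
show(); jog(.4544,.269,.1,104.2); print(r.observe()["joints"].round(3))
```

```text
t 2.78 tcp [0.4651 0.2321 0.1005] yaw 74.47 tilt [-0.008   0.0252 -0.9997] F [0.4 0.6 0.3] T [ 0.01  0.   -0.01] gap -0.0002
jog [ 32.7 -20.2   0.5] turn -0.5189
[ 0.293  0.284 -0.328  0.959  0.026  2.135]
```

{"fn": "jog_arm", "kwargs": {
  "motion": [33,-20,0,-0.52,33,-20,0,-0.52,33,-20,0,-0.52,33,-20,0,-0.52,33,-20,0,-0.52,33,-20,0,-0.52]
}}

```text
time_s: 3.28
tool_pos: [0.4548, 0.2699, 0.1014]
eef_rot: [-0.011, 0.617, 0.787, 0.008]
wrist_force: [-0.3, 0.0, 0.4]
finger_gap: 0.0001
```

Run:
```python
from h import *
show(); jog(.4544,.269,.012,104.2); print(r.observe()["joints"].round(3))
```

```text
t 3.28 tcp [0.4548 0.2699 0.1014] yaw 103.85 tilt [-0.008   0.0255 -0.9996] F [-0.3  0.   0.4] T [ 0.02 -0.05 -0.02] gap 0.0001
jog [-0.7 -0.6 89.4] turn -0.0061
[ 0.368  0.298 -0.306  0.965  0.027  1.697]
```

{"fn": "jog_arm", "kwargs": {
  "motion": [0,0,40,0,0,0,70,0,0,0,88,0,0,0,88,0]
}}

```text
time_s: 3.62
tool_pos: [0.4506, 0.2713, 0.0094]
eef_rot: [-0.013, 0.617, 0.787, 0.004]
wrist_force: [-0.7, -0.6, 0.4]
finger_gap: -0.0
```

Run:
```python
from h import *
show(); s=grab("top","top1"); crop(s,"c1",120,340,170,300,3.5)
jog(.5239+.246*.052,-.0049-.969*.052,.0125)
```

```text
t 3.62 tcp [0.4506 0.2713 0.0094] yaw 103.85 tilt [-0.0153  0.0228 -0.9996] F [-0.7 -0.6  0.4] T [-0.04  0.04 -0.02] gap -0.0
jog [-338.     3.7   -1.1] turn 0
```

View pics/c1.png

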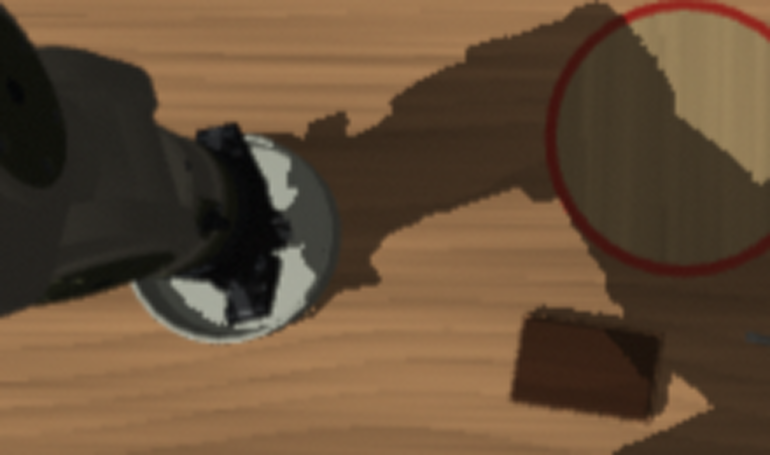

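```bash
cat >> h.py <<'E'
def jogm(x,y,z):
    o,M=state(); print("jogm",(M.T@(np.array([x,y,z])-o["tool_pos"])*1000).round(1))
E
python3 - <<'E'
from h import *
show(); jogm(.5367,-.0553,.012)
E
```

```text
t 3.67 tcp [0.4519 0.2719 0.0114] yaw 103.9 tilt [-0.0129  0.0238 -0.9996] F [ 0.4 -0.6  0.6] T [-0.06  0.01 -0.01] gap -0.0004
jogm [-337.9    3.7   -9.5]
```

{"fn": "jog_arm", "kwargs": {
  "motion": [-15,0,-0.4,0,-32,0,-0.9,0,-52,0.5,-1.5,0,-72,0.8,-2,0,-92,1,-2.6,0,-112,1.2,-3.1,0,-132,1.5,-3.7,0,-152,1.7,-4.3,0]
}}

```text
time_s: 4.33
tool_pos: [0.494, 0.1254, 0.0153]
eef_rot: [-0.01, 0.616, 0.788, 0.009]
wrist_force: [-1.0, 0.8, -1.7]
finger_gap: 0.0
```

Run:
```python
from h import *
show(); jogm(.5367,-.0553,.012)
```

```text
t 4.33 tcp [0.494  0.1254 0.0153] yaw 103.99 tilt [-0.0055  0.0264 -0.9996] F [-1.   0.8 -1.7] T [ 0.18 -0.02  0.03] gap 0.0
jogm [-185.7   -2.3   -1.7]
```

{"fn": "jog_arm", "kwargs": {
  "motion": [-20,0,-0.2,0,-40,0,-0.5,0,-60,0,-1,0,-80,-1,-1,0,-100,-1,-1,0,-118,-1,-1.2,0,-134,-2,-1.5,0,-148,-2,-1.7,0]
}}

```text
time_s: 5.0
tool_pos: [0.5281, -0.0188, 0.0133]
eef_rot: [-0.01, 0.616, 0.788, 0.009]
wrist_force: [-0.9, 3.1, 2.8]
finger_gap: 0.0002
```

{"fn": "jog_arm", "kwargs": {
  "motion": [-11,0,0,0,-20,0,0,0,-28,0,0,0,-34,0,0,0,-36,0,0,0,-36,0,0,0]
}}

```text
time_s: 5.5
tool_pos: [0.5354, -0.0529, 0.0097]
eef_rot: [-0.011, 0.615, 0.788, 0.007]
wrist_force: [-0.3, -1.3, 0.3]
finger_gap: -0.0002
```

Run:
```python
from h import *
show(); jogm(.5367,-.0553,.012);s=grab("top","top2"); crop(s,"c2",220,400,130,300,4)
```

```text
t 5.5 tcp [ 0.5354 -0.0529  0.0097] yaw 104.1 tilt [-0.0087  0.0252 -0.9996] F [-0.3 -1.3  0.3] T [-0.04 -0.02  0.04] gap -0.0002
jogm [-2.5  0.7 -2.3]
```

View pics/c2.png

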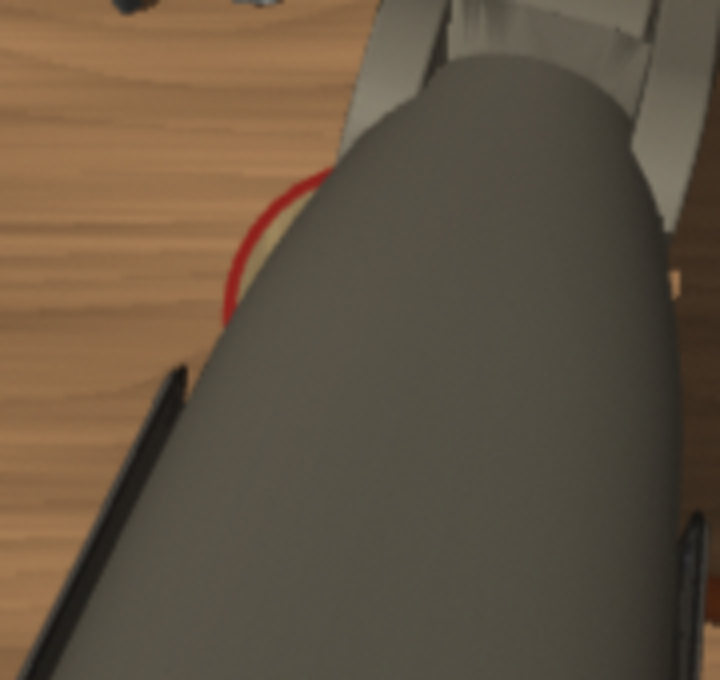

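{"fn": "jog_arm", "kwargs": {
  "motion": [12,0,-2,0,15,0,-30,0,15,0,-70,0,15,0,-110,0,15,0,-130,0]
}}

```text
time_s: 5.97
tool_pos: [0.534, -0.0405, 0.1446]
eef_rot: [-0.009, 0.614, 0.789, 0.008]
wrist_force: [1.0, -0.6, -0.1]
finger_gap: -0.0002
```

Run:
```python
from h import *
show(); s=grab("scene","s2"); crop(s,"c3",240,380,150,260,5); print(r.observe()["joints"].round(3))
```

```text
t 5.97 tcp [ 0.534  -0.0405  0.1446] yaw 104.2 tilt [-0.0041  0.0243 -0.9997] F [ 1.  -0.6 -0.1] T [ 0.03 -0.05  0.  ] gap -0.0002
[-0.239  0.283 -0.205  1.087  0.023  1.084]
```

View pics/c3.png

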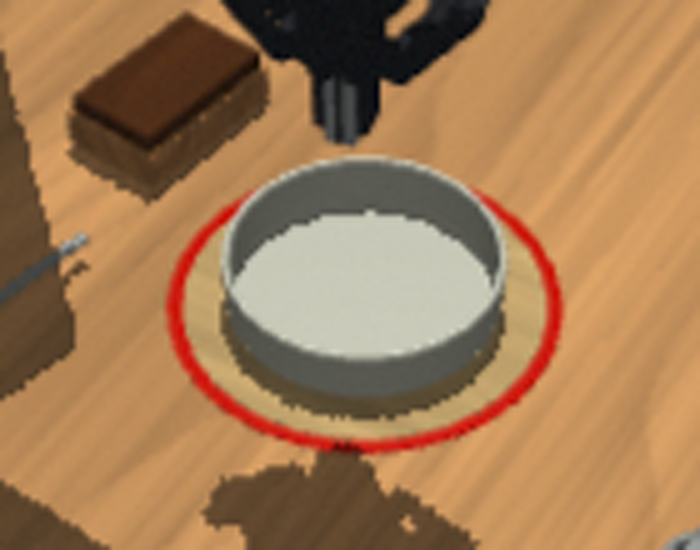

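Run:
```python
from h import *
s=load("s2")
P=lambda a,b,z:pt(s,240+a/5,150+b/5,z)
c=[P(a,b,.03)[:2] for a,b in((222,262),(505,262),(364,157),(363,360),(290,170),(440,170),(255,320),(475,318))]
print(cv2.minEnclosingCircle((np.array(c)*1000).astype(np.float32)))
c=[P(a,b,.0)[:2] for a,b in((168,305),(562,305),(345,450),(500,190),(240,195),(215,405),(520,395))]
print(cv2.minEnclosingCircle((np.array(c)*1000).astype(np.float32)))
show(); jogm(.56,-.27,.2)
```

```text
((521.2731323242188, -1.3270277976989746), 70.4410400390625)
((519.6455078125, 0.3057708740234375), 102.5096435546875)
t 6.02 tcp [ 0.5359 -0.041   0.1474] yaw 104.2 tilt [ 8.000e-04  2.310e-02 -9.997e-01] F [0.7 0.2 1.7] T [ 0.01 -0.1  -0.01] gap 0.0001
jogm [-226.7  -32.4  -57.8]
```

Run:
```python
from h import *
jogm(.545,-.282,.14)
```

```text
jogm [-236.   -50.3    1.9]
```

{"fn": "jog_arm", "kwargs": {
  "motion": [-236,-50,2,1.658,-236,-50,2,1.658,-236,-50,2,1.658,-236,-50,2,1.658,-236,-50,2,1.658,-236,-50,2,1.658,-236,-50,2,1.658,-236,-50,2,1.658],
  "hand": 0
}}

```text
time_s: 6.68
tool_pos: [0.5414, -0.2836, 0.1308]
eef_rot: [-0.014, 0.919, 0.393, 0.001]
wrist_force: [0.1, 0.6, 0.1]
finger_gap: 0.0854
```

Run:
```python
from h import *
show();jog(.545,-.282,.14,9.2)
```

```text
t 6.68 tcp [ 0.5414 -0.2836  0.1308] yaw 46.3 tilt [-0.0097  0.026  -0.9996] F [0.1 0.6 0.1] T [ 0.01 -0.   -0.01] gap 0.0854
jog [ 3.6  1.5 -9.2] turn 0.6475
```

{"fn": "jog_arm", "kwargs": {
  "motion": [3,1,-8,0.648,3,1,-8,0.648,3,1,-8,0.648,3,1,-8,0.648,3,1,-8,0.648,3,1,-8,0.648]
}}

```text
time_s: 7.18
tool_pos: [0.5445, -0.2796, 0.1394]
eef_rot: [-0.013, 0.996, 0.083, -0.004]
wrist_force: [-0.6, 1.0, -1.1]
finger_gap: 0.0853
```

Run:
```python
from h import *
show();s=grab("wrist","w1"); print(r.observe()["joints"].round(3))
```

```text
t 7.18 tcp [ 0.5445 -0.2796  0.1394] yaw 9.54 tilt [-0.0097  0.0261 -0.9996] F [-0.6  1.  -1.1] T [-0.03  0.02 -0.02] gap 0.0853
[-0.613  0.442  0.007  1.159  0.016  2.358]
```

View pics/w1.png

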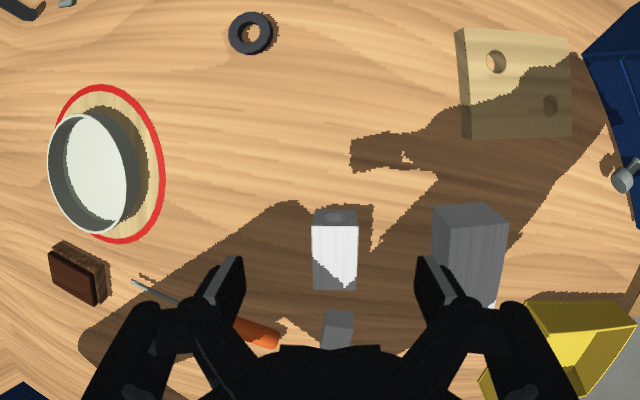

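Run:
```python
from h import *
s=load("w1"); c=s["p"][200:235,300:372,::-1].astype(float); c=np.clip(c*1.6,0,255).astype(np.uint8)
cv2.imwrite("pics/c4.png",cv2.resize(c,None,fx=10,fy=10,interpolation=cv2.INTER_CUBIC))
print([s["d"][v,u].round(3) for v in (211,214,217,220) for u in (325,330,335,340,345)])
```

```text
[np.float32(0.293), np.float32(0.295), np.float32(0.295), np.float32(0.294), np.float32(0.295), np.float32(0.288), np.float32(0.291), np.float32(0.291), np.float32(0.291), np.float32(0.288), np.float32(0.286), np.float32(0.292), np.float32(0.291), np.float32(0.289), np.float32(0.285), np.float32(0.274), np.float32(0.291), np.float32(0.293), np.float32(0.291), np.float32(0.274)]
```

View pics/c4.png

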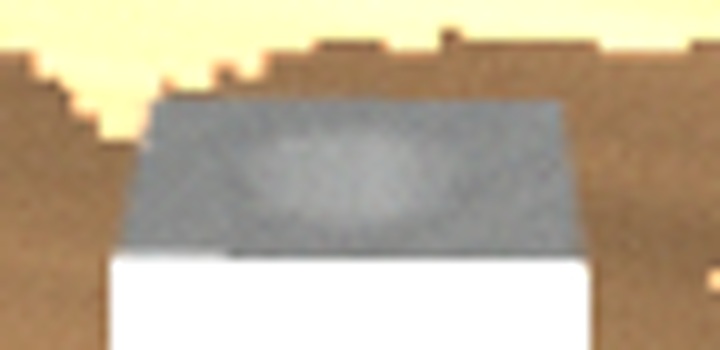

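The depth drops about 18 mm inside the spot on the +x end of A, so the hole faces +x. The jogs can't pitch the tool. I'll grip the plain end near its top corner and drag and press it so the block pivots up about its lower edge.

Run:
```python
from h import *
show();jogm(.4570,-.2940,.06);jogm(.4574,-.2959,.024); jog(.4574,-.2959,.024,9.2)
```

```text
t 7.23 tcp [ 0.5446 -0.2798  0.1395] yaw 9.73 tilt [-0.0096  0.0261 -0.9996] F [ 0.1 -0.4  0.3] T [-0.01  0.   -0.03] gap 0.0855
jogm [-88.3   1.4  79.9]
jogm [-88.1   4.3 115.8]
jog [-88.7   1.2 115.5] turn 0.0093
```

{"fn": "jog_arm", "kwargs": {
  "motion": [-40,0,10,0.009,-80,1,20,0.009,-88,1,50,0.009,-88,3,80,0.009,-88,4,105,0.009,-88,4,116,0.009,-88,4,116,0.009]
}}

```text
time_s: 7.82
tool_pos: [0.4554, -0.2944, 0.0211]
eef_rot: [-0.015, 0.997, 0.082, -0.005]
wrist_force: [0.3, -0.1, -0.2]
finger_gap: 0.0856
```

Run:
```python
from h import *
show();jogm(.4574,-.2959,.024);s=grab("wrist","w2");crop(s,"c5",180,480,170,400,2.6)
```

```text
t 7.82 tcp [ 0.4554 -0.2944  0.0211] yaw 9.36 tilt [-0.0133  0.0298 -0.9995] F [ 0.3 -0.1 -0.2] T [-0.03 -0.   -0.02] gap 0.0856
jogm [ 1.7  1.7 -2.9]
```

View pics/c5.png

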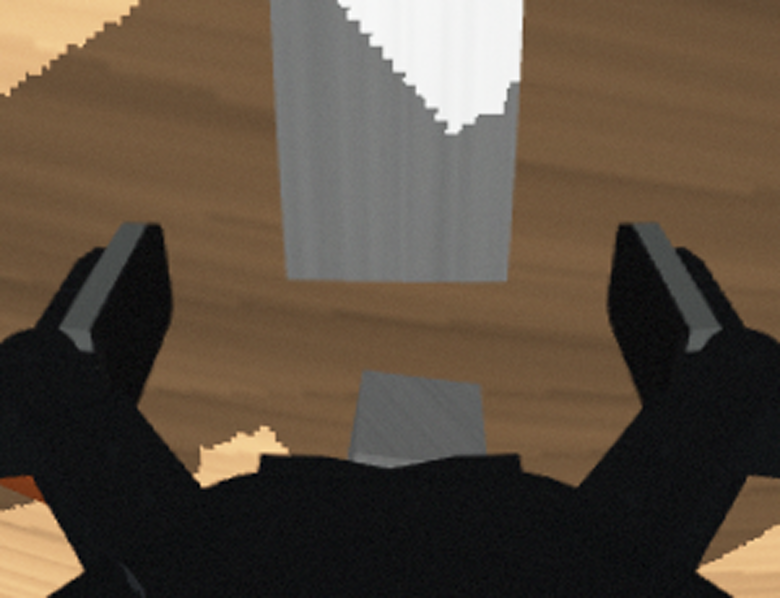

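{"fn": "jog_arm", "kwargs": {
  "motion": [2,1,-3,0,2,1,-3,0,2,1,-3,0,2,1,-3,0,2,1,-3,0,2,1,-3,0],
  "hand": 1
}}

```text
time_s: 8.37
tool_pos: [0.4607, -0.2978, 0.029]
eef_rot: [-0.012, 0.997, 0.08, -0.002]
wrist_force: [-0.5, 2.0, 7.5]
finger_gap: 0.0379
```

Run:
```python
from h import *
show();s=grab("wrist","w3");crop(s,"c6",180,480,170,400,2.6);s=grab("scene","s3");crop(s,"c7",150,290,220,340,5)
```

```text
t 8.37 tcp [ 0.4607 -0.2978  0.029 ] yaw 9.24 tilt [-0.0064  0.0244 -0.9997] F [-0.5  2.   7.5] T [0.36 0.17 0.11] gap 0.0379
```

View pics/c6.png

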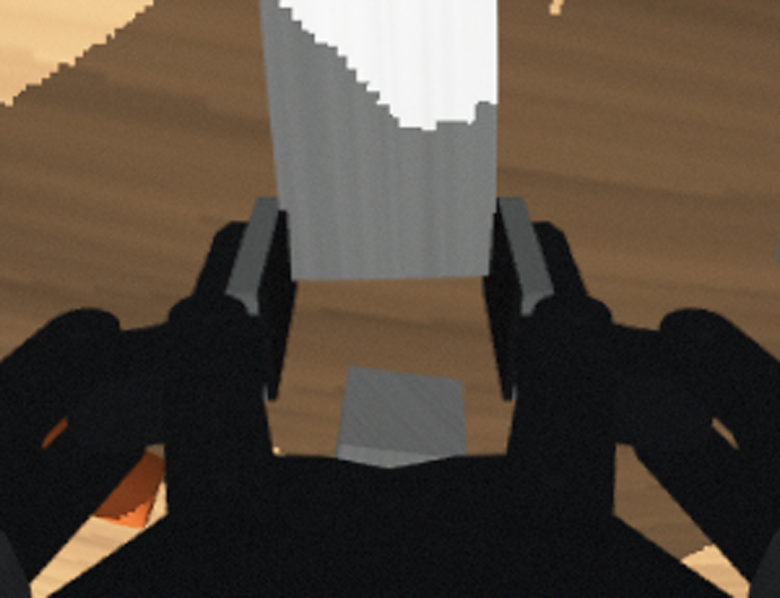

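View pics/c7.png

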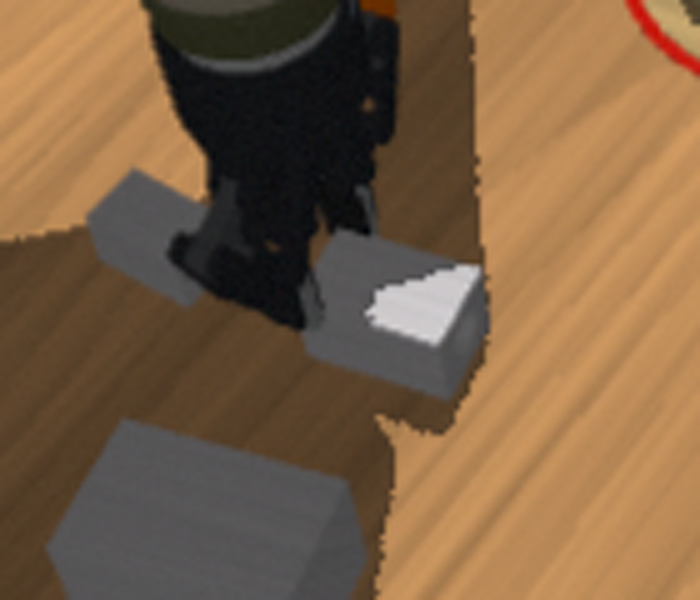

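{"fn": "jog_arm", "kwargs": {
  "motion": [12,0,0,0,26,0,0,0,40,0,0,0,54,0,0,0,62,0,0,0,62,0,0,0]
}}

```text
time_s: 8.97
tool_pos: [0.5222, -0.2884, 0.029]
eef_rot: [-0.012, 0.997, 0.08, -0.003]
wrist_force: [-3.0, -0.3, 8.1]
finger_gap: 0.0379
```

Run:
```python
from h import *
show()
```

```text
t 8.97 tcp [ 0.5222 -0.2884  0.029 ] yaw 9.23 tilt [-0.0076  0.023  -0.9997] F [-3.  -0.3  8.1] T [ 0.06  0.47 -0.05] gap 0.0379
```

{"fn": "jog_arm", "kwargs": {
  "motion": [0,0,2,0,0,0,4,0,0,0,4,0,-4,0,4,0,-8,0,4,0]
}}

```text
time_s: 9.38
tool_pos: [0.5197, -0.289, 0.0291]
eef_rot: [-0.012, 0.997, 0.081, 0.004]
wrist_force: [12.0, 10.2, 20.2]
finger_gap: 0.038
```

Run:
```python
from h import *
show()
```

```text
t 9.38 tcp [ 0.5197 -0.289   0.0291] yaw 9.33 tilt [ 0.0069  0.0247 -0.9997] F [12.  10.2 20.2] T [ 2.51 -2.83 -0.06] gap 0.038
```

{"fn": "jog_arm", "kwargs": {
  "motion": [-4,0,2,0,-8,0,4,0,-12,0,6,0,-14,0,8,0]
}}

```text
time_s: 9.72
tool_pos: [0.5102, -0.2932, 0.0266]
eef_rot: [-0.009, 0.997, 0.082, 0.009]
wrist_force: [2.8, 14.9, 62.8]
finger_gap: 0.0381
```

Run:
```python
from h import *
show();s=grab("scene","s4");crop(s,"c8",170,310,210,330,5)
```

```text
t 9.72 tcp [ 0.5102 -0.2932  0.0266] yaw 9.42 tilt [ 0.0161  0.0193 -0.9997] F [ 2.8 14.9 62.8] T [ 3.69 -1.48 -0.08] gap 0.0381
```

View pics/c8.png

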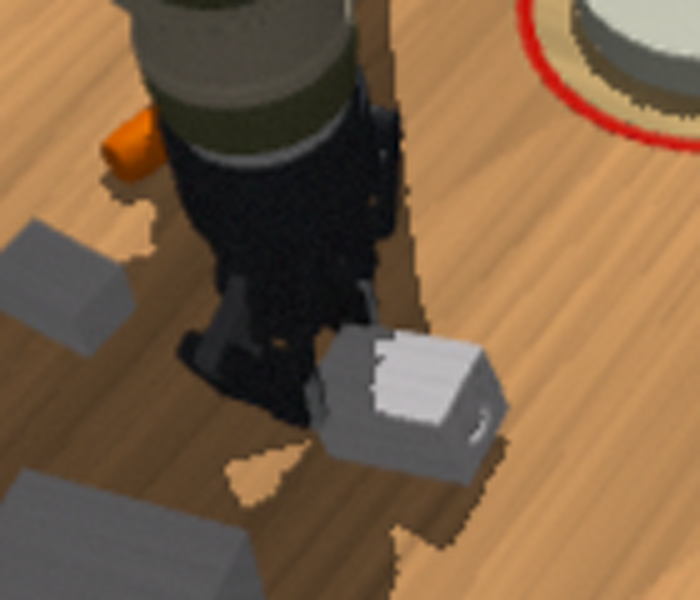

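{"fn": "jog_arm", "kwargs": {
  "motion": [-3,0,-4,0,-6,0,-5,0,-9,0,-4,0,-11,0,-3,0]
}}

```text
time_s: 10.1
tool_pos: [0.4972, -0.2962, 0.0258]
eef_rot: [-0.009, 0.997, 0.081, 0.006]
wrist_force: [5.8, 4.4, 31.8]
finger_gap: 0.0381
```

Run:
```python
from h import *
show();s=grab("scene","s5");crop(s,"c9",170,310,210,330,5)
```

```text
t 10.1 tcp [ 0.4972 -0.2962  0.0258] yaw 9.32 tilt [ 0.0107  0.018  -0.9998] F [ 5.8  4.4 31.8] T [ 1.17 -1.74 -0.01] gap 0.0381
```

View pics/c9.png

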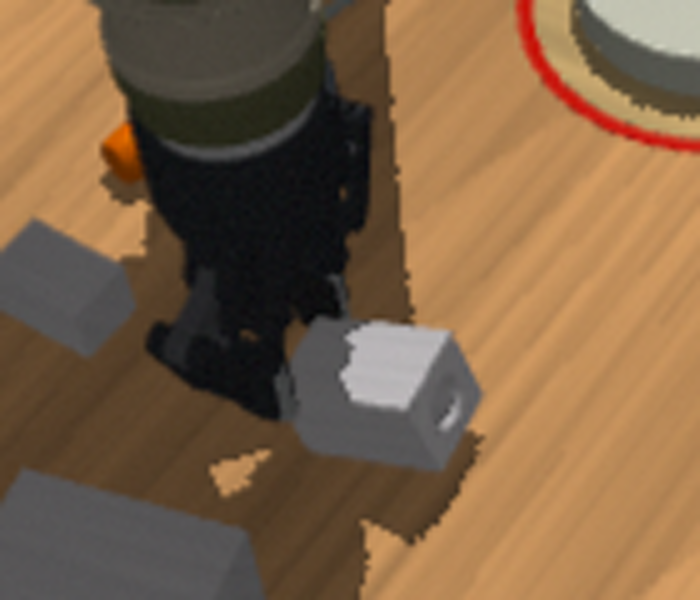

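{"fn": "jog_arm", "kwargs": {
  "motion": [-2,0,4,0,-4,0,6,0,-7,0,7,0,-10,0,8.5,0]
}}

```text
time_s: 10.48
tool_pos: [0.4848, -0.2983, 0.0175]
eef_rot: [-0.008, 0.997, 0.081, 0.003]
wrist_force: [-0.5, -1.6, 21.9]
finger_gap: 0.0379
```

Run:
```python
from h import *
show();s=grab("scene","s6");crop(s,"c10",170,310,210,330,5)
```

```text
t 10.48 tcp [ 0.4848 -0.2983  0.0175] yaw 9.26 tilt [ 0.0056  0.0158 -0.9999] F [-0.5 -1.6 21.9] T [-0.37 -0.55  0.01] gap 0.0379
```

View pics/c10.png

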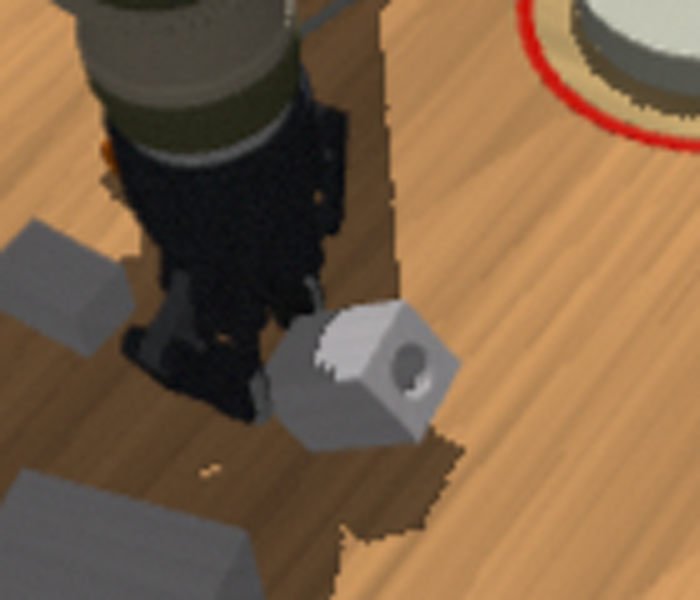

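{"fn": "jog_arm", "kwargs": {
  "motion": [-2,0,4,0,-4,0,7,0,-6,0,9,0,-8,0,11,0]
}}

```text
time_s: 10.87
tool_pos: [0.473, -0.2993, 0.0035]
eef_rot: [-0.009, 0.997, 0.08, -0.0]
wrist_force: [-3.3, -2.9, 16.2]
finger_gap: 0.0378
```

Run:
```python
from h import *
show();s=grab("scene","s7");crop(s,"c11",170,310,210,330,5)
```

```text
t 10.87 tcp [ 0.473  -0.2993  0.0035] yaw 9.13 tilt [-0.0023  0.0169 -0.9999] F [-3.3 -2.9 16.2] T [-0.18  0.25  0.02] gap 0.0378
```

View pics/c11.png

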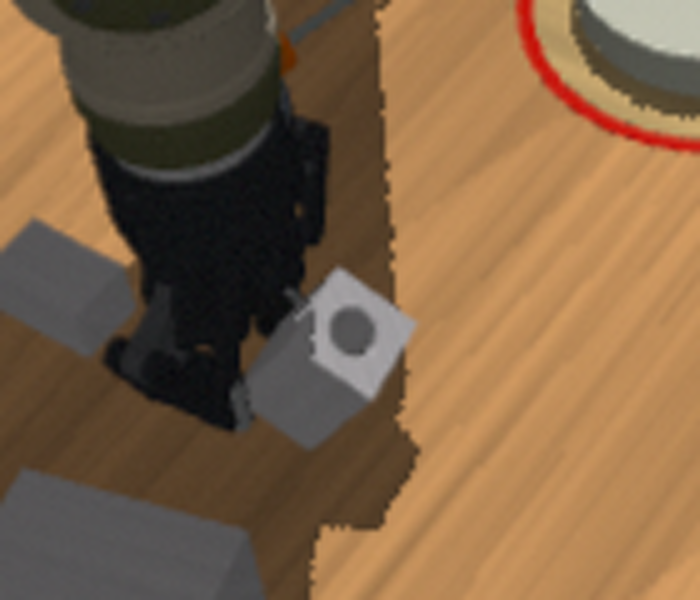

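```bash
cat >> h.py <<'E'
def plane(s,poly,off,k):
    m=np.zeros((400,640),np.uint8); q=np.array([(off[0]+a/k,off[1]+b/k) for a,b in poly])
    cv2.fillPoly(m,[np.round(q).astype(np.int32)],1); m=cv2.erode(m,np.ones((3,3)))
    P=np.array([pt(s,u,v) for v,u in zip(*np.nonzero(m)) if s["d"][v,u]>0]); c=np.median(P,0)
    n=np.linalg.svd(P-P.mean(0))[2][2]; n*=np.sign(n[2]); print("n",n.round(3),"c",P.mean(0).round(4),len(P),"tilt",np.degrees(np.arccos(n[2])).round(1)); return n,P
E
python3 - <<'E'
from h import *
s=load("s7")
plane(s,[(312,325),(330,345),(378,385),(372,398),(315,355)],(170,210),5)
plane(s,[(340,268),(415,322),(400,345),(385,320),(355,302),(330,305)],(170,210),5)
plane(s,[(315,350),(372,398),(308,445),(250,395)],(170,210),5)
E
```

```text
n [0.265 0.794 0.547] c [ 0.5343 -0.3058  0.0653] 21 tilt 56.9
n [0.449 0.38  0.809] c [ 0.5249 -0.2762  0.067 ] 33 tilt 36.0
n [-0.159  0.987  0.004] c [ 0.5191 -0.3126  0.0422] 172 tilt 89.8
```

{"fn": "jog_arm", "kwargs": {
  "motion": [-1,0,2,0,-3,0,3,0,-4,0,4,0,-5,0,4,0]
}}

```text
time_s: 11.25
tool_pos: [0.4702, -0.2993, -0.0007]
eef_rot: [-0.009, 0.997, 0.08, 0.002]
wrist_force: [4.3, 0.4, 14.1]
finger_gap: 0.0381
```

Run:
```python
from h import *
show();s=grab("scene","s8");crop(s,"c12",190,270,245,315,9);s=grab("wrist","w8")
```

```text
t 11.25 tcp [ 0.4702 -0.2993 -0.0007] yaw 9.2 tilt [ 0.0018  0.0189 -0.9998] F [ 4.3  0.4 14.1] T [ 0.08 -1.37  0.02] gap 0.0381
```

View pics/c12.png

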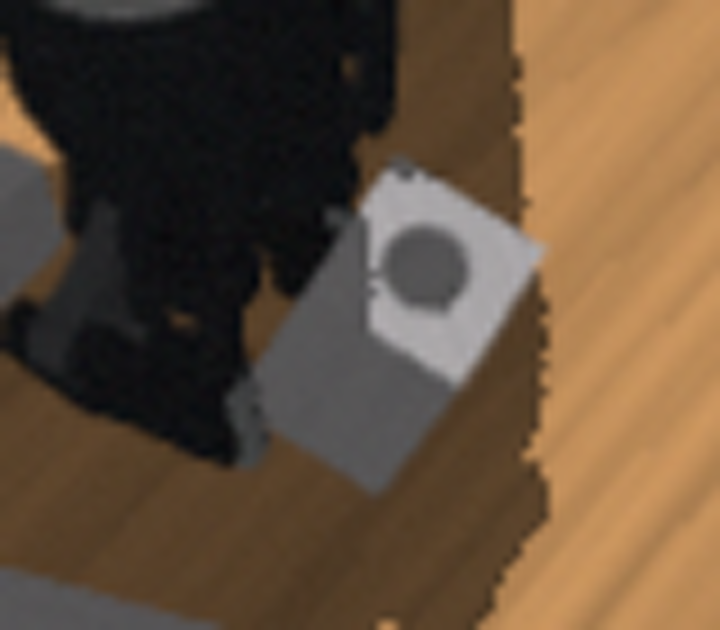

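View pics/w8.png

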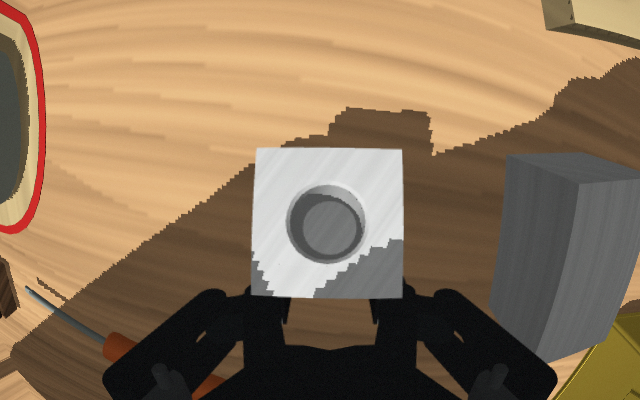

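Run:
```python
from h import *
s=load("w8")
plane(s,[(260,152),(400,152),(400,180),(260,180)],(0,0),1)
plane(s,[(260,152),(283,152),(283,290),(260,290)],(0,0),1)
```

```text
n [0.443 0.069 0.894] c [ 0.5323 -0.2882  0.0613] 3739 tilt 26.6
n [0.422 0.095 0.902] c [ 0.5167 -0.2751  0.0677] 3002 tilt 25.6
```

{"fn": "jog_arm", "kwargs": {
  "motion": [-2,0,2,0,-4,0,4,0,-4,0,4,0]
}}

```text
time_s: 11.6
tool_pos: [0.4701, -0.2995, -0.001]
eef_rot: [-0.009, 0.997, 0.082, 0.006]
wrist_force: [5.7, 8.7, 36.3]
finger_gap: 0.0382
```

Run:
```python
from h import *
show();s=grab("wrist","w9")
plane(s,[(260,162),(283,162),(283,270),(260,270)],(0,0),1)
```

```text
t 11.6 tcp [ 0.4701 -0.2995 -0.001 ] yaw 9.35 tilt [ 0.01    0.0187 -0.9998] F [ 5.7  8.7 36.3] T [ 1.44 -1.63  0.14] gap 0.0382
n [0.41  0.109 0.905] c [ 0.5172 -0.2751  0.0673] 2343 tilt 25.1
```

View pics/w9.png

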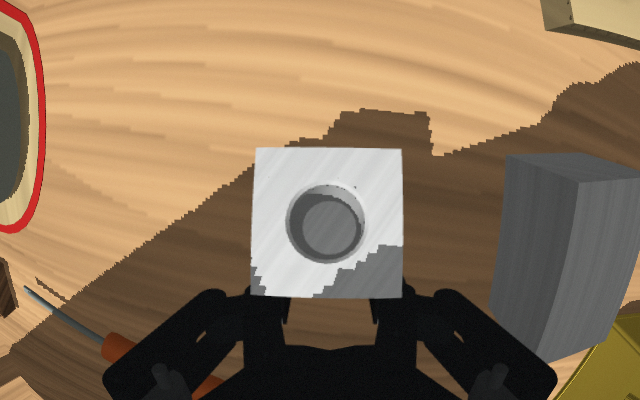

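{"fn": "jog_arm", "kwargs": {
  "motion": [2,0,-4,0,3,0,-5,0,3,0,-5,0]
}}

```text
time_s: 11.9
tool_pos: [0.4688, -0.299, -0.0005]
eef_rot: [-0.009, 0.997, 0.08, 0.001]
wrist_force: [1.8, -2.9, 8.9]
finger_gap: 0.0384
```

Run:
```python
from h import *
show();s=grab("wrist","w10")
plane(s,[(260,162),(283,162),(283,270),(260,270)],(0,0),1)
```

```text
t 11.9 tcp [ 0.4688 -0.299  -0.0005] yaw 9.23 tilt [-0.      0.019  -0.9998] F [ 1.8 -2.9  8.9] T [-0.37 -0.98 -0.07] gap 0.0384
n [0.429 0.092 0.899] c [ 0.5165 -0.2746  0.0672] 2346 tilt 26.0
```

{"fn": "jog_arm", "kwargs": {
  "motion": [0,0,0,0,0,0,0,0,0,0,0,0,0,0,0,0,0,0,0,0],
  "hand": 0.4
}}

```text
time_s: 12.37
tool_pos: [0.4661, -0.2969, -0.0026]
eef_rot: [-0.012, 0.997, 0.08, -0.002]
wrist_force: [1.8, -0.1, 9.1]
finger_gap: 0.0514
```

Run:
```python
from h import *
show();s=grab("wrist","w11"); s=grab("scene","s11");crop(s,"c13",150,290,220,340,5)
```

```text
t 12.37 tcp [ 0.4661 -0.2969 -0.0026] yaw 9.22 tilt [-0.0053  0.0233 -0.9997] F [ 1.8 -0.1  9.1] T [-0.14 -0.35  0.02] gap 0.0514
```

View pics/w11.png

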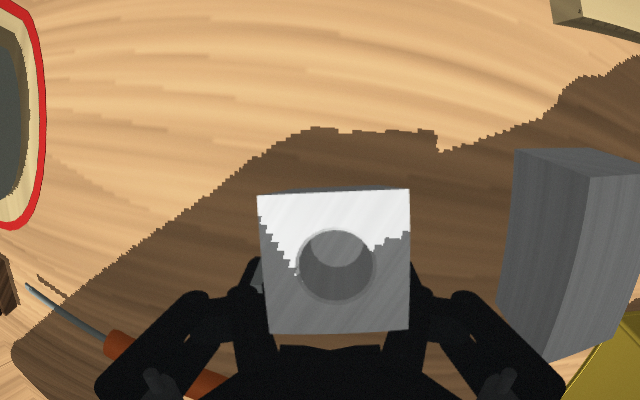

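View pics/c13.png

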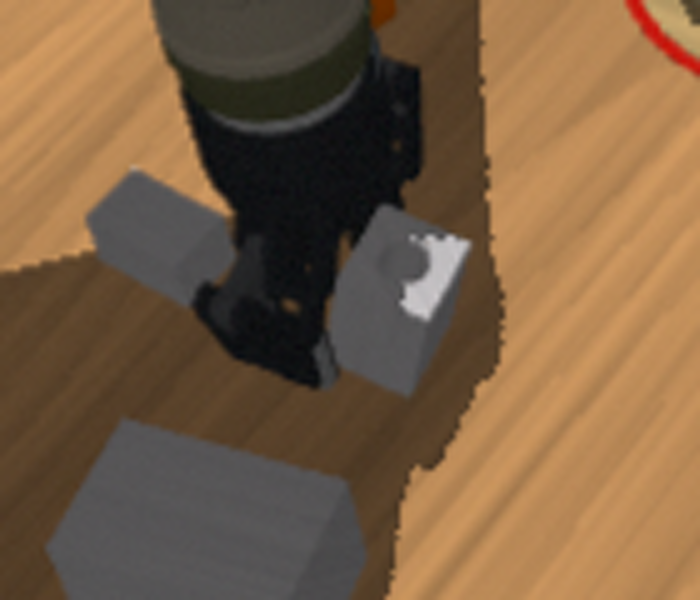

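Run:
```python
from h import *
s=load("w11")
n,P=plane(s,[(266,198),(292,200),(292,325),(274,325)],(0,0),1)
n,P=plane(s,[(378,198),(404,198),(404,322),(378,322)],(0,0),1)
c=np.array([pt(s,u,v,.066)[:2] for u,v in((257,196),(409,188),(409,328),(269,334))]); print(c.round(4),c.mean(0)); e=c[1]-c[0]; print("edge ang",np.degrees(np.arctan2(e[1],e[0])), [np.linalg.norm(c[i]-c[i-1]).round(4) for i in range(4)])
```

```text
n [0.24  0.075 0.968] c [ 0.5034 -0.277   0.0681] 2599 tilt 14.5
n [0.25  0.028 0.968] c [ 0.508  -0.3062  0.0684] 3063 tilt 14.6
[[ 0.5194 -0.2688]
 [ 0.5279 -0.3065]
 [ 0.4833 -0.3191]
 [ 0.4729 -0.2752]] [ 0.50087999 -0.29239587]
edge ang -77.21115429841522 [np.float64(0.0469), np.float64(0.0387), np.float64(0.0464), np.float64(0.045)]
```

{"fn": "jog_arm", "kwargs": {
  "motion": [0,0,-3,0,0,0,-6,0,0,0,-10,0,0,0,-15,0,0,0,-40,0,0,0,-80,0,0,0,-85,0]
}}

```text
time_s: 13.05
tool_pos: [0.4676, -0.3001, 0.0864]
eef_rot: [-0.011, 0.997, 0.08, -0.001]
wrist_force: [1.1, -1.0, 1.2]
finger_gap: 0.0511
```

Run:
```python
from h import *
show();s=grab("wrist","w12"); print(r.observe()["joints"].round(3))
```

```text
t 13.05 tcp [ 0.4676 -0.3001  0.0864] yaw 9.19 tilt [-0.0028  0.0209 -0.9998] F [ 1.1 -1.   1.2] T [-0.08 -0.05  0.02] gap 0.0511
[-0.723  0.373 -0.239  0.974  0.014  2.258]
```

View pics/w12.png

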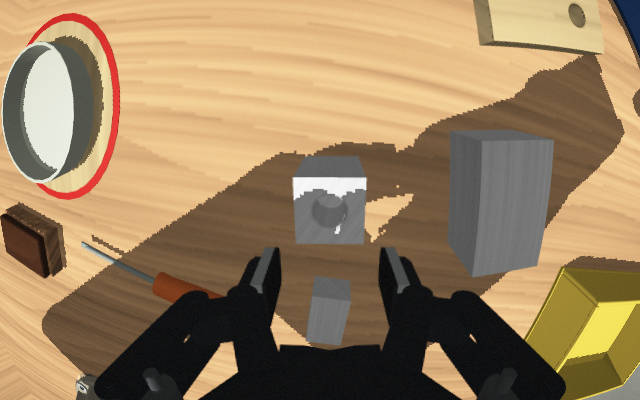

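Run:
```python
from h import *
s=load("w12")
plane(s,[(297,215),(312,215),(312,242),(297,242)],(0,0),1)
plane(s,[(297,181),(363,181),(363,192),(297,192)],(0,0),1)
c=np.array([pt(s,u,v,.066)[:2] for u,v in((292,177),(366,177),(366,243),(295,243))]); print(c.round(4),c.mean(0)); e=c[1]-c[0]; print("edge ang",np.degrees(np.arctan2(e[1],e[0]))+90, [np.linalg.norm(c[i]-c[i-1]).round(4) for i in range(4)])
C=c.mean(0); jogm(*C,.094); jogm(*C,.022)
```

```text
n [-0.018  0.033  0.999] c [ 0.4739 -0.2815  0.0659] 363 tilt 2.2
n [-0.023 -0.005  1.   ] c [ 0.5012 -0.292   0.066 ] 646 tilt 1.3
[[ 0.5031 -0.2707]
 [ 0.5097 -0.3104]
 [ 0.4708 -0.3183]
 [ 0.4637 -0.2772]] [ 0.48685408 -0.29413417]
edge ang 9.48639244058728 [np.float64(0.0399), np.float64(0.0403), np.float64(0.0397), np.float64(0.0417)]
jogm [19.9 -3.1 -8.4]
jogm [19.8 -1.6 63.6]
```

{"fn": "jog_arm", "kwargs": {
  "motion": [20,-3,-8,0,20,-3,-8,0,20,-3,0,0,20,-2,25,0,20,-2,50,0,20,-2,65,0,20,-2,66,0,20,-2,66,0],
  "hand": 0
}}

```text
time_s: 13.77
tool_pos: [0.4819, -0.2899, 0.0125]
eef_rot: [-0.015, 0.997, 0.08, -0.005]
wrist_force: [0.4, 1.1, 0.9]
finger_gap: 0.0854
```

{"fn": "jog_arm", "kwargs": {
  "motion": [0,0,0,0,0,0,0,0,0,0,0,0,0,0,0,0,0,0,0,0,0,0,0,0],
  "hand": 1
}}

```text
time_s: 14.27
tool_pos: [0.4854, -0.2928, 0.0165]
eef_rot: [-0.011, 0.997, 0.08, -0.002]
wrist_force: [0.5, -2.5, 6.1]
finger_gap: 0.0392
```

Run:
```python
from h import *
show();s=grab("wrist","w13")
```

```text
t 14.27 tcp [ 0.4854 -0.2928  0.0165] yaw 9.18 tilt [-0.0056  0.0222 -0.9997] F [ 0.5 -2.5  6.1] T [-0.63 -0.04  0.02] gap 0.0392
```

View pics/w13.png

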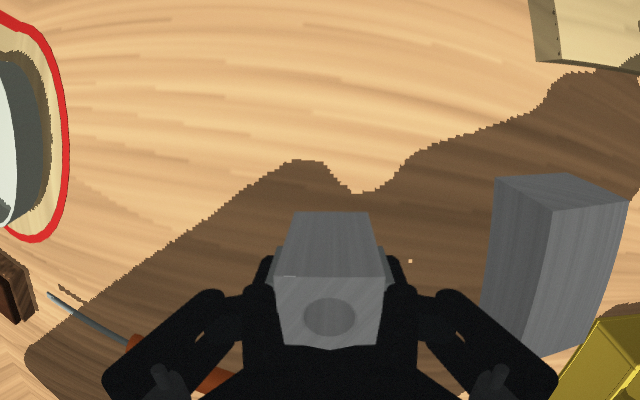

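{"fn": "jog_arm", "kwargs": {
  "motion": [0,0,-10,0,0,0,-30,0,0,0,-60,0,0,0,-90,0,0,0,-120,0,0,0,-145,0,0,0,-150,0,0,0,-150,0]
}}

```text
time_s: 14.98
tool_pos: [0.4861, -0.2955, 0.1666]
eef_rot: [-0.012, 0.997, 0.08, -0.002]
wrist_force: [0.5, 0.1, -3.6]
finger_gap: 0.0395
```

Run:
```python
from h import *
show();s=grab("scene","s14");crop(s,"c14",130,350,110,330,2.7); jogm(.522,-.003,.167); print(r.observe()["joints"].round(3))
```

```text
t 14.98 tcp [ 0.4861 -0.2955  0.1666] yaw 9.2 tilt [-0.0058  0.0238 -0.9997] F [ 0.5  0.1 -3.6] T [-0.04 -0.01 -0.02] gap 0.0395
jogm [  83.  -282.1    4.8]
[-0.695  0.344 -0.076  1.174  0.014  2.286]
```

View pics/c14.png

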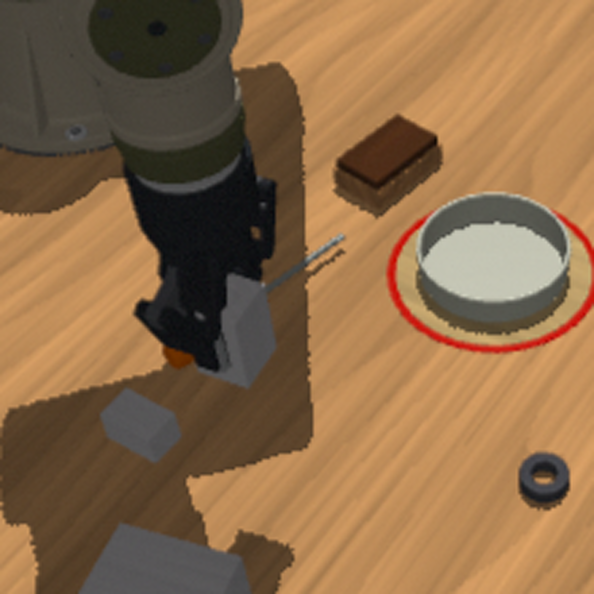

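{"fn": "jog_arm", "kwargs": {
  "motion": [6,-20,0,-0.04,14,-48,1,-0.1,24,-80,1,-0.17,34,-115,2,-0.24,44,-150,3,-0.3,54,-185,3,-0.36,64,-218,4,-0.42,72,-245,4,-0.46]
}}

```text
time_s: 15.7
tool_pos: [0.5151, -0.0386, 0.1641]
eef_rot: [-0.015, 0.952, 0.307, -0.002]
wrist_force: [0.2, -0.1, -3.2]
finger_gap: 0.0393
```

{"fn": "jog_arm", "kwargs": {
  "motion": [0,0,0,-0.02,0,0,0,-0.04,0,0,0,-0.04]
}}

```text
time_s: 15.95
tool_pos: [0.516, -0.0413, 0.165]
eef_rot: [-0.014, 0.946, 0.325, -0.001]
wrist_force: [0.3, 0.1, -3.8]
finger_gap: 0.0393
```

Run:
```python
from h import *
show();jogm(.522,-.003,.167); print(r.observe()["joints"].round(3))
```

```text
t 15.95 tcp [ 0.516  -0.0413  0.165 ] yaw 37.9 tilt [-0.0121  0.0262 -0.9996] F [ 0.3  0.1 -3.8] T [-0.1  -0.01 -0.  ] gap 0.0393
jogm [ 28.3 -26.6  -1. ]
[-0.248  0.246 -0.21   1.133  0.022  2.231]
```

{"fn": "jog_arm", "kwargs": {
  "motion": [10,-10,0,0,20,-19,-1,0,28,-26,-1,0,28,-26,-1,0,28,-26,-1,0,28,-26,-1,0]
}}

```text
time_s: 16.45
tool_pos: [0.5233, -0.0047, 0.1684]
eef_rot: [-0.014, 0.946, 0.324, -0.0]
wrist_force: [-0.0, -0.2, -3.2]
finger_gap: 0.0396
```

Run:
```python
from h import *
show();s=grab("wrist","w15");s=grab("scene","s15");crop(s,"c15",220,410,70,270,3)
```

```text
t 16.45 tcp [ 0.5233 -0.0047  0.1684] yaw 37.78 tilt [-0.0092  0.0255 -0.9996] F [-0.  -0.2 -3.2] T [-0.04  0.05 -0.  ] gap 0.0396
```

View pics/w15.png

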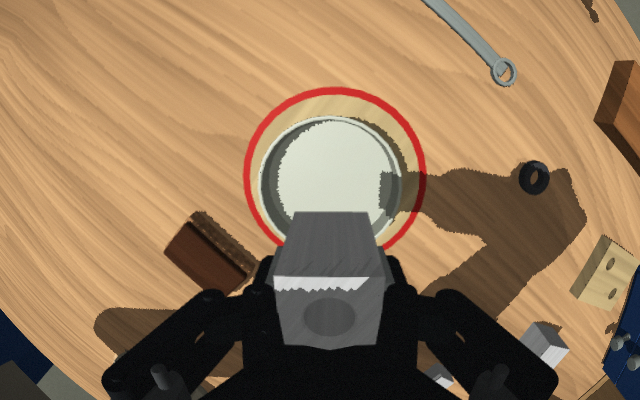

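View pics/c15.png

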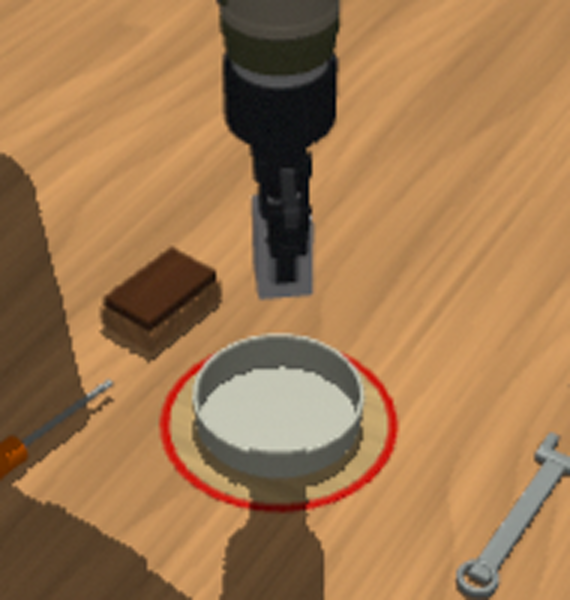

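Run:
```python
from h import *
s=load("w15")
plane(s,[(280,294),(300,296),(305,340),(290,343)],(0,0),1)
plane(s,[(360,294),(382,292),(375,340),(355,340)],(0,0),1)
a=[pt(s,u,v) for u,v in((278,282),(382,282),(376,342),(287,342))]; print(np.mean(a,0).round(4))
plane(s,[(298,216),(366,216),(378,270),(282,270)],(0,0),1)
# dish from wrist: rim points at z .03 and ring at 0
c=[pt(s,u,v,.03)[:2] for u,v in((260,185),(401,185),(330,115),(281,135),(383,138),(268,215))]
x=np.array(c);k=np.linalg.lstsq(np.c_[2*x,np.ones(len(x))],(x**2).sum(1),rcond=None)[0]; print("dish",k[:2],np.sqrt(k[2]+k[:2]@k[:2]))
c=[pt(s,u,v,0.)[:2] for u,v in((244,185),(426,178),(335,86),(265,120),(408,125),(256,232),(414,228))]
x=np.array(c);k=np.linalg.lstsq(np.c_[2*x,np.ones(len(x))],(x**2).sum(1),rcond=None)[0]; print("ring outer",k[:2],np.sqrt(k[2]+k[:2]@k[:2]))
t=load("top0"); t2=grab("top","top15")
```

```text
n [-0.01  -0.011  1.   ] c [0.5163 0.0084 0.218 ] 733 tilt 0.8
n [-0.004 -0.018  1.   ] c [ 0.5345 -0.0138  0.2177] 897 tilt 1.1
[0.5313 0.0034 0.2254]
n [0.791 0.612 0.011] c [0.5404 0.0096 0.1912] 4252 tilt 89.4
dish [0.52205921 0.00079478] 0.06765781547085045
ring outer [ 0.51855127 -0.0060148 ] 0.1000016876471935
```

View pics/top15.png

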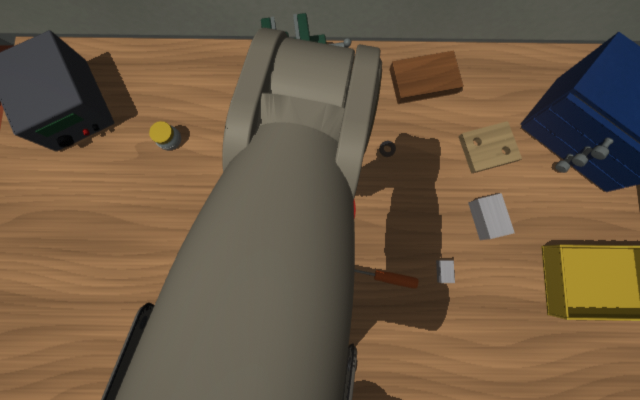

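{"fn": "jog_arm", "kwargs": {
  "motion": [0,0,0,0,0,0,0,0,0,0,0,0,0,0,0,0]
}}

```text
time_s: 16.93
tool_pos: [0.5235, -0.0041, 0.1689]
eef_rot: [-0.014, 0.946, 0.324, 0.0]
wrist_force: [0.7, -0.7, -2.8]
finger_gap: 0.0399
```

Run:
```python
from h import *
show(); print(np.abs(r.observe()["qd"]).max()); print(r.close_job())
```

```text
t 16.93 tcp [ 0.5235 -0.0041  0.1689] yaw 37.82 tilt [-0.0085  0.0257 -0.9996] F [ 0.7 -0.7 -2.8] T [-0.03  0.01  0.05] gap 0.0399
0.0019746224254883517
the job is handed in; nothing more can be done
None
```

The job is handed in at about 17 s: the dish is inside the red ring, and the gripper is holding the middle-sized spacer over it with the hole facing up.

**What I did**
- **Dish:** I slid it into the ring with closed fingers against the inside of its wall.
- **Finding the hole:** The wrist camera's depth showed the hole in the end facing away from the robot.
- **Standing the block up:** The jog moves can't pitch the tool. I gripped the plain end and dragged and pressed it on the bench until it tipped up past 60°. I let it settle on its plain end, then gripped it again and carried it over the dish.

**Last checks**
- **Block:** The top face is within about 1° of level. The block's bottom is roughly 12 cm above the dish rim, within a few mm of the dish's centre. The arm was still, with about 3 N of load in the grip.
- **Dish:** The dish's offset from the ring's centre came out as about 2 mm from the scene camera and about 8 mm from the wrist camera. Both are inside the 20 mm of clearance.
- **Other objects:** Those in view looked unmoved in the last pictures. In the last top view the arm hid the wrench, pin and sander; the wrist and scene pictures showed the wrench and sander in place. The pin was not in any final picture, but the arm never worked near it.

**Imperfect points**
- **Tool tilt:** The tool itself is tilted about 1.5°, because the last joint reached its limit on the way to the dish.
- **Forces:** The highest wrist force I saw was about 65 N, while pressing the block. The fingertips also touched the bench briefly at about 36 N.
- **Palm contact:** After I first let go, the block rested at about 15°, apparently leaning on the gripper's palm, until I raised the hand.

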